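Unstack the sawn bar sections into their nests

ROBOT

A 6-joint arm with a two-finger parallel gripper is mounted at the origin on the work surface. World frame = base frame: x ahead of the robot, y to its left, z up, the work surface at z = 0. Lengths are in m, angles in rad, forces in N, time in s.
With the tool pointing down it reaches from about 0.375 to 0.925 m from the base axis. Payload 5.7 kg.
Tool frame: the origin (TCP) lies midway between the tips of the shut fingers; the grasp point (between the pads) lies 19 mm behind it; z points along the fingers, y is the line along which they close (so a half turn about z gives the same grasp; the last joint's range is limited). The gripper opens to 88 mm and grips with 3 to 60 N. Pads are 20 mm wide; open, the fingers measure 115 mm over their backs; the gripper's body (75 mm by 178 mm) begins 61 mm behind the grasp point.
Start: joints at [1.195, 0.359, 1.51, -0, 1.272, -0.115], TCP at [0.155, 0.58, 0.223] pointing down, gripper open.
Joint ranges: [-2.97, 2.97], [-1.01, 2.36], [0.21, 2.38], [-0.96, 4.11], [0.2, 2.71], [-2.98, 2.98]. Speed limits (rad/s): [2.39, 2.39, 3.14, 3.14, 3.14, 3.14].

INTERFACE

Orientations are given as a unit quaternion [x, y, z, w].
In Python, from bench import move_ptp, servo_line, goto_joints, move_gripper, sleep, inverse_kinematics, capture, PlanningError, close_job, spot_in, silhouettes, current_clock, current_joint_pos, current_qvel, current_joint_torque, current_position, current_orientation, current_force, current_torque, current_finger_gap, current_grip_force gives the robot as it stands. Calls block until the motion is done:
- move_ptp(position, orientation): joint-space move of the TCP to a pose.
- servo_line(position, orientation=None, rate=0.15, contact_N=None): straight line of the TCP; orientation=None keeps the orientation; rate is the mean speed in m/s. With contact_N (N) it stops when the force on the tool has changed by that much, and returns True; else False.
- goto_joints(angles): joint-space move.
- move_gripper(opening): finger opening in m; the grip force is fixed at half the most; returns when the fingers have stopped.
- sleep(seconds).
- inverse_kinematics(position, orientation): joint angles nearest the present ones, or None.
- capture(name): name is "side" or "top" or "wrist"; returns a dict with "image" (384x512x3 uint8, blue, green, red), "range_z" (384x512 float32, m along the optical axis (not along the pixel's ray), 0 where there is no reading), "intrinsics" (3x3 intrinsics, pixels), "R" (3x3) and "t" (3): a world point X has camera coordinates R X + t. Camera axes: x right, y down, z forward; pixel columns grow to the right and rows downward; lengths in m; the calibration is good to about 2 mm. A picture is of the moment at which its call begins.
A pose or a line that the arm cannot do raises PlanningError and nothing moves.
- close_job(): hands the job in; it is judged then, once.
Trained networks look in the newest picture that a camera, given by its name, has taken for a name from the list of things; names that differ only in an ending like _2 or _b are one class to them, and where a whole thing is asked for, a point or a joint stands for the part that bears it (a point fixed in the world has none). Each returns a list of dicts, best first, with "conf" (0 to 1); they miss things now and then, are a little off and sometimes report something else, mostly with a low value. They report only what shows in the picture. A call takes as long as a camera call. They do not tell look-alikes from the thing itself.
- spot_in(camera, query): "xy" ([column, row] in pixels, amid what is visible of it).
- silhouettes(camera, query): "region" (384x512 bool, what is visible of it) and "xy" ([column, row] in pixels, amid what is visible of it).
Readings, each from a call of its own:
- current_clock(): time.
- current_joint_pos(): joint angles.
- current_qvel(): joint speeds.
- current_joint_torque(): joint torques, N m.
- current_position(): TCP position.
- current_orientation(): TCP orientation.
- current_force(): force on the tool from outside, world axes, zero at the start.
- current_torque(): the same for the moment, N m.
- current_finger_gap(): finger opening in m.
- current_grip_force(): force on a finger pad.
Only numpy, scipy, OpenCV 4.12 (cv2) and the standard library are available. Lean on these libraries where they do the work, as an engineer would, in place of code of your own. Each camera call takes 0.05 s, during which the arm holds its last target. There are 200 camera calls.

TASK

Take the stack of sawn bar slices apart and put all four slices away, each in the rimmed nest of its own shape and size, lying flat on the nest's floor, the same end up as it started. Set each one down gently, without dropping it, and leave the jar and the brush where they are.

Things in the scene. Friction and masses are not known exactly. Their poses are not given: they have to be found in the camera images.
- bar_rect: Rectangular slice of steel flat bar, 64 mm (its x) by 46 mm (its y), 0.5 kg. Dark steel sides, bright sawn top with a 3 mm dark edge, 22 mm tall. Origin: centre of the underside, z up along the bar's axis; upright at the start. Either this or the large round slice lies under the stack; the other lies alone on the bench.
- bar_round: Large round slice of steel bar, 56 mm diameter, 0.4 kg. Dark steel sides, bright sawn top with a 3 mm dark edge, 22 mm tall. Origin: centre of the underside, z up along the bar's axis; upright at the start.
- bar_hex: Hexagonal slice of steel bar, 38 mm across flats (44 mm across corners), flats facing +x and -x of its frame and every 60 degrees, 0.2 kg. Dark steel sides, bright sawn top with a 3 mm dark edge, 22 mm tall. Origin: centre of the underside, z up along the bar's axis; upright at the start. It starts in the middle of the stack.
- bar_small: Small round slice of steel bar, 26 mm diameter, 0.1 kg. Dark steel sides, bright sawn top with a 3 mm dark edge, 22 mm tall. Origin: centre of the underside, z up along the bar's axis; upright at the start. Top of the stack: it starts lying on the hexagonal slice.
- nest_rect: Rectangular tray with a low rim for the rectangular slice, 79 mm (its x) by 61 mm (its y) inside. Fixed to the bench: black plastic, grey lined floor 4 mm above the bench, rim 4 mm thick whose top is 9 mm above the bench (5 mm above the floor). Origin: centre of its underside on the bench.
- nest_round: Larger round dish with a low rim for the large round slice, 71 mm inside diameter. Fixed to the bench: black plastic, grey lined floor 4 mm above the bench, rim 4 mm thick whose top is 9 mm above the bench (5 mm above the floor). Origin: centre of its underside on the bench.
- nest_hex: Hexagonal dish with a low rim for the hexagonal slice, 53 mm across flats inside, flats facing +x and -x of its frame. Fixed to the bench: black plastic, grey lined floor 4 mm above the bench, rim 4 mm thick whose top is 9 mm above the bench (5 mm above the floor). Origin: centre of its underside on the bench.
- nest_small: Smaller round dish with a low rim for the small round slice, 41 mm inside diameter. Fixed to the bench: black plastic, grey lined floor 4 mm above the bench, rim 4 mm thick whose top is 9 mm above the bench (5 mm above the floor). Origin: centre of its underside on the bench.
- pot: Bystander: white specimen jar with a red screw cap, 44 mm diameter, 55 mm tall, standing loose on the bench. Origin: centre of its underside.
- brush: Bystander: small bench brush, 160 mm long, lying loose on the bench along its x. Origin: under its middle.
Mind the look-alikes: they are no part of the job. Leave any green look-alike of the bar_hex alone.

How it is judged:
By the outcome, as a careful person would: the job done as asked, in the order asked, and still so for the second after the job is handed in, with the robot touching nothing.
It also fails if it takes over 96 s, if anything falls off the work surface, if the arm or the gripper's body presses on something with over 40 N, if the wrist force passes 120 N, or if a joint passes its speed limit or range.

## Working session

There is one attempt and no reset: what is moved stays moved. The work goes in short steps, each a Python script; the robot and the scene stay as the last script left them, time stands still between calls to the robot, and variables do not carry over. Pictures are saved under pics/ and viewed, at most 14 in all, crops included, and the job is handed in when it is done.

```bash
mkdir -p pics; ls
python3 - <<'E'
from bench import *
import cv2,numpy as np
for n in("top","side"):
    c=capture(n); cv2.imwrite(f"pics/{n}0.png",c["image"]); np.savez(f"{n}0.npz",**c)
    print(n,c["intrinsics"].tolist(),(-c["R"].T@c["t"]).round(3),c["R"].round(2).tolist())
    for q in "bar_rect bar_round bar_hex bar_small nest_rect nest_round nest_hex nest_small pot brush".split():
        print(q,[(np.round(d["xy"]).astype(int).tolist(),round(d["conf"],2)) for d in spot_in(n,q)][:4])
print(current_clock(), current_orientation())
E
```

```text
pics
top [[370.4816184346741, 0.0, 256.932037584106], [0.0, 370.4816184346741, 192.521909947861], [0.0, 0.0, 1.0]] [0.518 0.017 0.926] [[-0.02, -1.0, 0.03], [-0.99, 0.01, -0.11], [0.11, -0.03, -0.99]]
bar_rect [([244, 259], 0.57)]
bar_round [([260, 192], 0.5)]
bar_hex [([256, 188], 0.67), ([291, 191], 0.55), ([219, 200], 0.49)]
bar_small []
nest_rect [([142, 272], 0.73)]
nest_round [([122, 197], 0.8)]
nest_hex [([367, 260], 0.63)]
nest_small [([354, 198], 0.85), ([249, 194], 0.26)]
pot [([184, 136], 0.9), ([124, 197], 0.19)]
brush [([309, 143], 0.97), ([354, 199], 0.33)]
side [[445.256297592606, 0.0, 258.9969690423153], [0.0, 445.256297592606, 194.33669206231636], [0.0, 0.0, 1.0]] [0.321 0.794 0.601] [[-0.94, -0.34, -0.01], [-0.17, 0.51, -0.84], [0.29, -0.79, -0.54]]
bar_rect [([293, 163], 0.62), ([323, 229], 0.56)]
bar_round [([255, 209], 0.77)]
bar_hex [([254, 234], 0.69), ([253, 203], 0.64), ([265, 188], 0.61)]
bar_small [([250, 193], 0.63), ([198, 316], 0.48), ([349, 171], 0.22)]
nest_rect [([307, 317], 0.67)]
nest_round [([198, 316], 0.93)]
nest_hex [([349, 168], 0.54)]
nest_small [([295, 161], 0.62), ([251, 192], 0.49)]
pot [([166, 239], 0.62)]
brush [([235, 174], 0.71)]
1.1 [ 1.30043766e-01  9.91508254e-01 -4.46267639e-05 -8.14946476e-06]
```

View pics/top0.png

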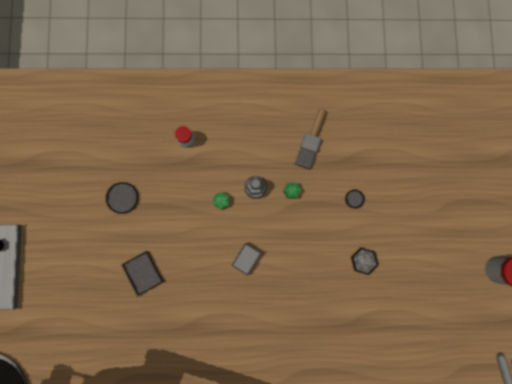

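View pics/side0.png

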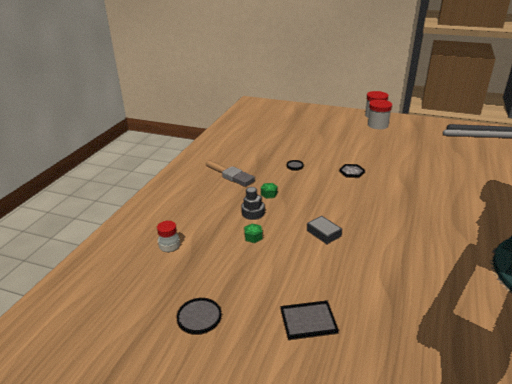

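The top view shows the stack at (256,188), with two green hex look-alikes at (222,200) and (293,190). The rect slice is alone at (247,259). The nests are rect (143,273), round (122,198), hex (365,260) and small (354,199). The jar is at (185,136) and the brush at (310,140). The side view agrees: stack (253,205), greens (254,233) and (269,190).

Things that could be mistaken for bar_hex are the greens at (222,200) and (293,190), which I won't use, and the grey hex in the stack at (256,188), which I will. Objects at the far right are off the job. Next I'll look closer with the wrist camera.

```bash
cat > h.py <<'E'
from bench import *
import numpy as np, cv2
from scipy.spatial.transform import Rotation as Ro
def down(yaw): # tool z down, tool y axis (closing) at angle yaw in the world xy plane
    y=np.array([np.cos(yaw),np.sin(yaw),0]); z=np.array([0,0,-1.]); x=np.cross(y,z)
    return Ro.from_matrix(np.c_[x,y,z]).as_quat()
def plane(c,uv,h):
    C=-c["R"].T@c["t"]; uv=np.atleast_2d(uv).astype(float)
    d=np.c_[uv,np.ones(len(uv))]@np.linalg.inv(c["intrinsics"]).T@c["R"]
    return C+d*((h-C[2])/d[:,2])[:,None]
def cloud(c):
    v,u=np.mgrid[:384,:512]; z=c["range_z"]
    d=np.stack([u,v,np.ones_like(u)],-1)@np.linalg.inv(c["intrinsics"]).T*z[...,None]
    P=(d-c["t"])@c["R"]; P[z<=0]=np.nan
    return P
E
python3 - <<'E'
from h import *
c=dict(np.load("top0.npz")); P=cloud(c)
for n,u,v in[("stack",256,185),("rect",247,259),("nrect",143,273),("nround",122,198),("nhex",365,260),("nsmall",354,199),("g1",222,200),("g2",293,190),("pot",184,133),("brush",309,150)]:
    print(n,P[v,u].round(3))
print(current_position())
move_ptp([0.50,0.02,0.32],down(np.pi/2))
c=capture("wrist");cv2.imwrite("pics/w0.png",c["image"]);np.savez("w0.npz",**c)
print((-c["R"].T@c["t"]).round(3),c["R"].round(2).tolist(),c["intrinsics"][0,0],current_clock())
for q in "bar_rect bar_round bar_hex bar_small".split(): print(q,[(np.round(d["xy"]).tolist(),round(d["conf"],2),d["region"].sum()) for d in silhouettes("wrist",q)])
E
```

```text
stack [ 0.631 -0.011  0.066]
rect [0.457 0.012 0.022]
nrect [0.427 0.264 0.005]
nround [0.611 0.318 0.005]
nhex [ 0.448 -0.282  0.002]
nsmall [ 0.6   -0.261  0.001]
g1 [0.601 0.071 0.023]
g2 [ 0.622 -0.103  0.026]
pot [0.759 0.158 0.058]
brush [ 0.724 -0.148  0.019]
[0.15471432 0.57967895 0.22262393]
[0.419 0.021 0.48 ] [[0.0, 1.0, -0.0], [0.96, -0.0, 0.29], [0.29, -0.0, -0.96]] 264.6622980628232 3.5167
bar_rect [([253.0, 130.0], 0.73, np.int64(1096)), ([325.0, 274.0], 0.55, np.int64(325))]
bar_round [([235.0, 217.0], 0.76, np.int64(223))]
bar_hex [([282.0, 206.0], 0.92, np.int64(452)), ([193.0, 214.0], 0.89, np.int64(318)), ([243.0, 222.0], 0.5, np.int64(235))]
bar_small [([239.0, 236.0], 0.46, np.int64(230))]
```

View pics/w0.png

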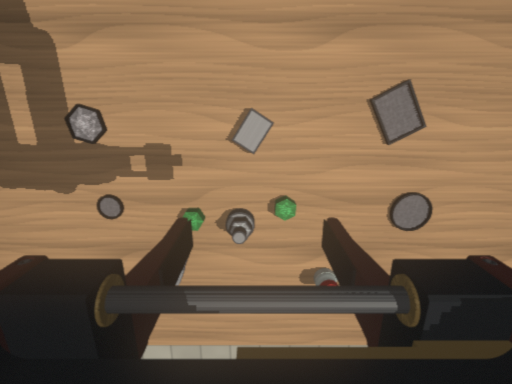

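The wrist view shows the stack at (240,225) between greens at (193,217) and (285,208). The rect slice is at (253,130), nest_hex (86,123), nest_small (110,206), nest_rect (398,111) and nest_round (410,211). Next is a close tour with fits.

```bash
cat > tour.py <<'E'
from h import *
V=dict(nsmall=(.6,-.261,.16),nhex=(.448,-.282,.16),rect=(.457,.012,.16),stack=(.631,-.005,.16),stackb=(.631,-.005,.22),nrect=(.427,.264,.16),nround=(.611,.318,.16))
def blob(c,x,y,h,rad=.07):
    hsv=cv2.cvtColor(c["image"],cv2.COLOR_BGR2HSV)
    m=(hsv[...,1]<70).astype(np.uint8)
    uv=np.array([c["intrinsics"]@(c["R"]@[x,y,h]+c["t"])])[0]; uv=uv[:2]/uv[2]
    n,l,s,ce=cv2.connectedComponentsWithStats(m)
    k=[i for i in range(1,n) if s[i,4]>150]
    i=min(k,key=lambda i:np.hypot(*(ce[i]-uv)))
    cn=max(cv2.findContours((l==i).astype(np.uint8),0,2)[0],key=cv2.contourArea)
    return uv,cv2.convexHull(cn)[:,0]
if __name__=="__main__":
    tiles=[]
    for n,(x,y,z) in V.items():
        move_ptp([x+.075,y,z],down(np.pi/2)); c=capture("wrist"); np.savez(n+".npz",**c)
        h=.022 if n=="rect" else .008 
        uv,hl=blob(c,x,y,h); p=plane(c,hl,h)[:,:2].astype(np.float32)
        q=cv2.minEnclosingCircle(p*1000); r=cv2.minAreaRect(p*1000)
        D=cloud(c); v0,u0=int(uv[1]),int(uv[0]); 
        print(n,uv.round(),"circ",np.round(q[0],1),round(q[1],1),"rect",np.round(r[0],1),np.round(r[1],1),round(r[2],1),"z",np.nanmedian(D[v0-4:v0+5,u0-4:u0+5,2]).round(4))
        im=c["image"].copy(); im=cv2.polylines(im,[hl],True,(0,0,255),1)
        t=im[max(v0-65,0):max(v0-65,0)+130,max(u0-65,0):max(u0-65,0)+130]; tiles.append(cv2.resize(t,(260,260),interpolation=cv2.INTER_CUBIC))
    tiles=[cv2.copyMakeBorder(t,0,0,0,0,0) for t in tiles]
    cv2.imwrite("pics/tour.png",np.vstack([np.hstack(tiles[:3]),np.hstack(tiles[3:6])])); cv2.imwrite("pics/tour2.png",tiles[6])
    print(current_clock())
E
python3 tour.py
```

```text
nsmall [256. 112.] circ [ 602.1 -263.4] 20.8 rect [ 602.6 -262.9] [39.6 39.8] 44.6 z 0.0027
nhex [257. 111.] circ [ 446.7 -279.6] 32.6 rect [ 446.9 -279.8] [64.4 57.8] 72.7 z 0.0026
rect [258. 112.] circ [457.4  11.7] 37.4 rect [457.9  12.2] [45.1 62.6] 57.3 z 0.0204
stack [258. 115.] circ [633.6 -12.9] 28.5 rect [633.9 -12.5] [54.9 56. ] 89.9 z 0.0646
stackb [257. 111.] circ [633.5 -12.7] 28.0 rect [633.7 -12.7] [53.4 55.1] 89.9 z 0.0642
nrect [257. 111.] circ [426.7 267. ] 51.3 rect [427.8 264.8] [84.5 66.2] 28.4 z 0.0026
nround [258. 114.] circ [611.5 318.4] 37.6 rect [613.  318.6] [74.1 71.2] 89.9 z 0.0026
10.4
```

View pics/tour.png

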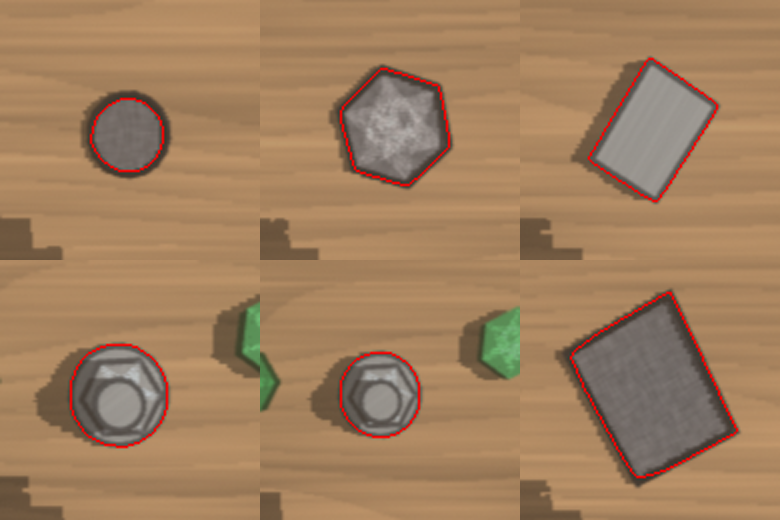

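The tour crops show clean outlines. The small disc is centred near full-frame (252.5,122) in the stack, on the hex at about (253,116), on the round slice. Nest outlines match the given sizes. Tops measure 0.0645 for the stack and 0.0204 for the rect, against 0.066 and 0.022 in the text, so depth reads about 1.5 mm low throughout. I'll pick the small slice first.

```bash
cat >> h.py <<'E'
OFF=.008   # fingertips above a slice's underside: clears the 9 mm rim when the slice is on the nest floor
def pick(x,y,zb,w,yaw):
    q=down(yaw); move_gripper(min(w+.018,.086)); move_ptp([x,y,zb+.075],q)
    f=servo_line([x,y,zb+OFF],rate=.08,contact_N=8)
    move_gripper(w-.012)
    print("pick contact",f,"z",current_position().round(4),"gap",round(current_finger_gap(),4),"F",np.round(current_grip_force(),1))
    p=current_position(); servo_line([p[0],p[1],p[2]+.09],rate=.1)
    print("lifted gap",round(current_finger_gap(),4),current_force().round(1))
def place(x,y,w,yaw):
    q=down(yaw); move_ptp([x,y,.07],q); servo_line([x,y,.004+OFF+.008],rate=.08); sleep(.3)
    f=servo_line([x,y,OFF],rate=.015,contact_N=4)
    print("place contact",f,"z",current_position().round(4),current_force().round(1))
    move_gripper(min(w+.012,.086)); p=current_position(); servo_line([p[0],p[1],.09],rate=.1)
    print("clock",current_clock())
E
python3 - <<'E'
from h import *
c=dict(np.load("stack.npz")); im=c["image"]; g=cv2.cvtColor(im,cv2.COLOR_BGR2GRAY)
# small bright disc: fit
m=(g>115).astype(np.uint8)
n,l,s,ce=cv2.connectedComponentsWithStats(m,connectivity=4); i=l[122,252]; print("disc",ce[i],s[i])
p=plane(c,ce[i:i+1],.066)[0]; 
c2=dict(np.load("stackb.npz")); g2=cv2.cvtColor(c2["image"],cv2.COLOR_BGR2GRAY); uv=c2["intrinsics"]@(c2["R"]@p+c2["t"]); uv=uv[:2]/uv[2]
n2,l2,s2,ce2=cv2.connectedComponentsWithStats((g2>115).astype(np.uint8),connectivity=4); j=l2[int(uv[1]),int(uv[0])]; print("b",ce2[j],s2[j],plane(c2,ce2[j:j+1],.066)[0],"a",p)
if not(s[i,4]<700 and abs(s[i,2]-s[i,3])<6): raise SystemExit("bad disc")
pick(p[0],p[1],.044,.026,np.pi/2)
place(.6024,-.2632,.026,np.pi/2)
move_ptp([.706,-.012,.14],down(np.pi/2)); c=capture("wrist"); np.savez("st2.npz",**c)
cv2.imwrite("pics/st2.png",cv2.resize(c["image"][60:190,150:350],(800,520),interpolation=cv2.INTER_CUBIC))
E
```

```text
disc [251.27393617 121.13829787] [241 111  22  22 376]
b [251.94214876 116.45867769] [244 108  17  18 242] [ 0.63552882 -0.01095076  0.066     ] a [ 0.63557759 -0.0109661   0.066     ]
pick contact False z [ 0.6359 -0.011   0.0525] gap 0.0253 F 30.0
lifted gap 0.025 [-0.8  0.3 -0.7]
place contact True z [ 0.6024 -0.2631  0.0124] [-0.5  1.1  3.8]
clock 19.0167
```

View pics/st2.png

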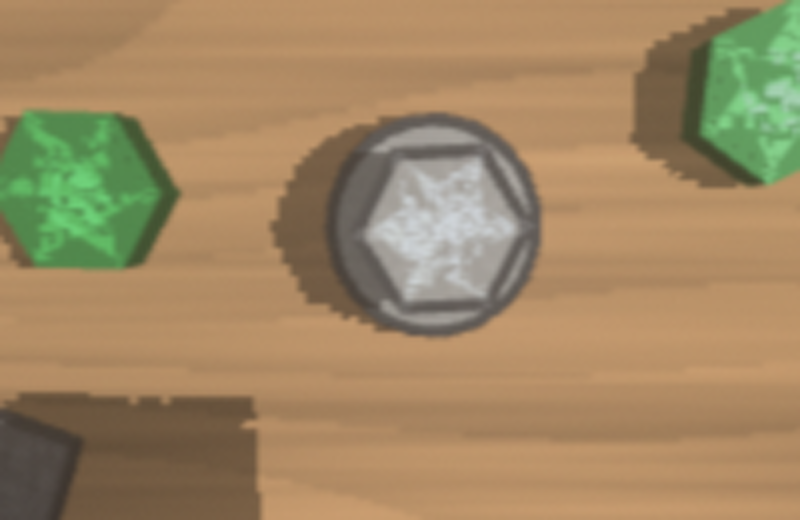

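The small slice came off cleanly. In this crop the grey hex face is centred near full-frame (261.5,117), with flats facing ±x rotated about +3°. The greens sit to each side, well clear.

Run:
```python
from h import *
from tour import blob
c=dict(np.load("st2.npz"))
k=np.array([(365,232),(530,226),(392,158),(485,152),(405,303),(488,299)])/4.+[150,60]
P=plane(c,k-.375,.044); ctr=(P[0]+P[1]+P[2]+P[5]+P[3]+P[4])/6; print("hex",ctr.round(4),"across corners",np.linalg.norm(P[0]-P[1]).round(4),np.linalg.norm(P[2]-P[5]).round(4))
d=P[1]-P[0]; yaw=np.arctan2(-d[0],d[1]); print("yaw",np.degrees(yaw))
n=dict(np.load("nhex.npz")); _,hl=blob(n,.4468,-.2797,.006); 
e=(hl*[1,1]).astype(np.int32); ap=cv2.approxPolyDP(e,5,True)[:,0]; Q=plane(n,ap,.006)[:,:2]; ctn=Q.mean(0); a=np.degrees(np.arctan2(*(Q-ctn).T[::-1]))%60
print("nest",len(ap),ctn.round(4),a.round(1))
na=np.degrees(np.angle(np.exp(6j*np.radians(a)).mean()))/6
py=yaw+np.radians((na+30-np.degrees(yaw)+30)%60-30); print("place yaw",np.degrees(py))
q0=inverse_kinematics([ctr[0],ctr[1],.1],down(yaw)); print(np.round(q0,2))
pick(ctr[0],ctr[1],.022,.038,yaw)
place(.4468,-.2797,.038,py)
move_ptp([.706,-.012,.14],down(np.pi/2)); c=capture("wrist"); np.savez("st3.npz",**c)
_,hl=blob(c,.633,-.0125,.022); r=cv2.minEnclosingCircle((plane(c,hl,.022)[:,:2]*1000).astype(np.float32)); print("round",r, plane(c,hl,.022).mean(0))
cv2.imwrite("pics/st3.png",c["image"])
```

```text
hex [ 0.6328 -0.0099  0.044 ] across corners 0.0385 0.0389
yaw 1.9095476091675931
nest 6 [ 0.4486 -0.2794] [14.2  8.7 14.9 14.1 13.5 18.9]
place yaw -15.93977350268724
[-0.12  0.53  1.56 -0.    1.05 -0.16]
pick contact False z [ 0.6331 -0.0099  0.0305] gap 0.0372 F 29.9
lifted gap 0.0376 [-0.2 -0.4 -0.8]
place contact True z [ 0.4468 -0.2797  0.0124] [0.3 0.3 5.2]
clock 28.7167
round ((633.1240844726562, -12.44633960723877), 27.2519474029541) [ 0.63353331 -0.01253431  0.022     ]
```

View pics/st3.png

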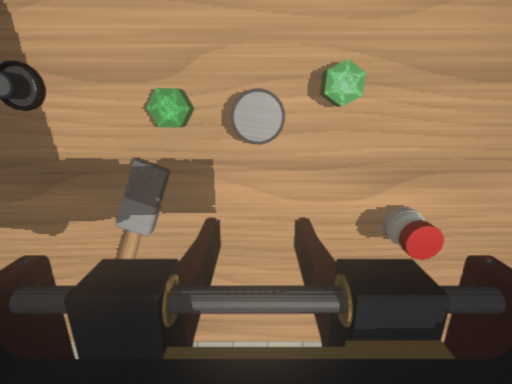

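The round slice is alone now, centred at (258,116) and clear of both greens (168,107) and (345,83).

Run:
```python
from h import *
pick(.6333,-.0125,0,.056,np.pi/2)
n=dict(np.load("nrect.npz")); g=cv2.cvtColor(n["image"],cv2.COLOR_BGR2GRAY); s=cv2.cvtColor(n["image"],cv2.COLOR_BGR2HSV)[...,1]
for nm,m in(("floor",(s<70)&(g>65)),("all",(s<70))):
    k,l,st,ce=cv2.connectedComponentsWithStats(cv2.morphologyEx(m.astype(np.uint8),cv2.MORPH_OPEN,np.ones((3,3)))); i=l[111,257]
    p=plane(n,np.argwhere(l==i)[:,::-1],.005)[:,:2]*1000; w,v=np.linalg.eigh(np.cov(p.T)); a=np.degrees(np.arctan2(v[1,1],v[0,1]))%180
    print(nm,"ctr",p.mean(0).round(1),"sides",np.sqrt(12*w[::-1]).round(1),"long",a.round(1))
    if nm=="floor": F=(p.mean(0),np.sqrt(12*w[::-1]),a)
n=dict(np.load("nround.npz")); g=cv2.cvtColor(n["image"],cv2.COLOR_BGR2GRAY); s=cv2.cvtColor(n["image"],cv2.COLOR_BGR2HSV)[...,1]
k,l,st,ce=cv2.connectedComponentsWithStats(((s<70)&(g>65)).astype(np.uint8)); i=l[114,258]; p=plane(n,np.argwhere(l==i)[:,::-1],.005)*1000; print("nround",p.mean(0).round(1),"diam",np.sqrt(16*np.var(p[:,0])).round(1),np.sqrt(16*np.var(p[:,1])).round(1))
place(.6122,.3185,.056,np.pi/2)
```

```text
pick contact False z [ 0.6336 -0.0125  0.0085] gap 0.0556 F 30.0
lifted gap 0.0551 [-0.2  0.3 -5.1]
floor ctr [426.5 263.9] sides [79.  61.1] long 28.6
all ctr [426.2 265. ] sides [81.9 65.1] long 29.4
nround [611.  317.6   5. ] diam 70.2 69.6
place contact True z [0.6122 0.3185 0.0123] [1.  0.6 4.8]
clock 37.9583
```

Run:
```python
from h import *
pick(.4577,.0121,0,.046,np.radians(57.3))
place(.4265,.2639,.046,np.radians(118.6))
move_ptp([.35,.45,.3],down(np.pi/2))
c=capture("top"); np.savez("topf.npz",**c); s=capture("side")
P=cloud(c)
T=[]
for n,x,y in(("small",.6024,-.2632),("hex",.4468,-.2797),("round",.612,.318),("rect",.4265,.2639)):
    w=(np.hypot(P[...,0]-x,P[...,1]-y)<.01); print(n,"z",np.nanmedian(P[w][:,2]).round(4),np.nanstd(P[w][:,2]).round(4))
    uv=c["intrinsics"]@(c["R"]@[x,y,.02]+c["t"]); u,v=(uv[:2]/uv[2]).astype(int); a=c["image"][v-25:v+25,u-25:u+25]
    T.append(cv2.resize(a,(300,300),interpolation=cv2.INTER_CUBIC))
cv2.imwrite("pics/fin.png",np.vstack([np.hstack(T[:2]),np.hstack(T[2:])])); cv2.imwrite("pics/fside.png",s["image"]); print(current_clock())
```

```text
pick contact False z [0.4581 0.0121 0.0084] gap 0.0459 F 30.0
lifted gap 0.0456 [-0.3 -0.2 -4.5]
place contact True z [0.4265 0.2639 0.0123] [-0.4  0.2  5.4]
clock 46.025
small z 0.0258 0.0015
hex z 0.026 0.0014
round z 0.0268 0.0016
rect z 0.0267 0.0015
47.2417
```

View pics/fin.png

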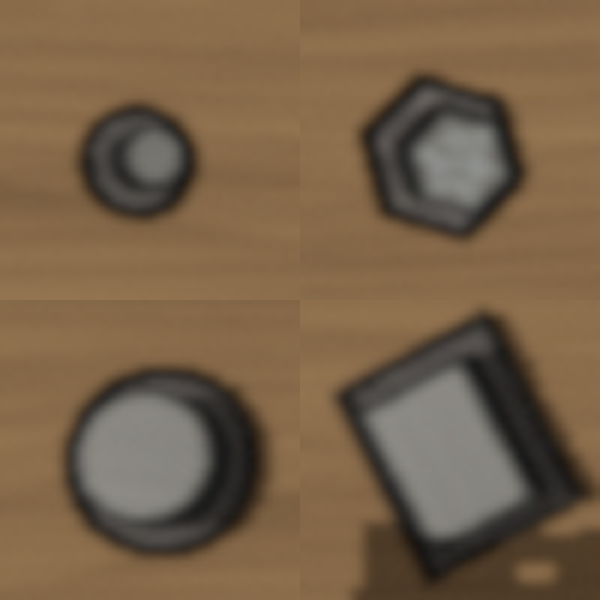

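View pics/fside.png

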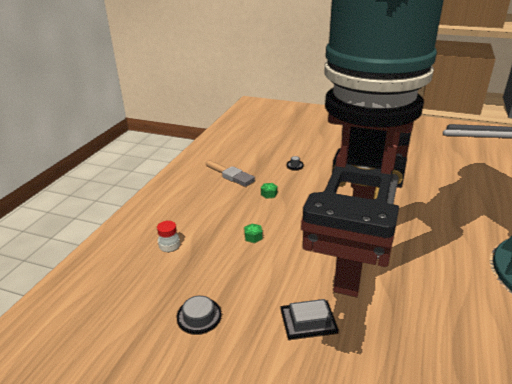

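The crops show all four slices flat in their own nests, with tops at 26 mm (4 mm floor plus 22 mm slice). The jar (168,237), brush (232,174) and greens (253,233), (269,190) are at the same pixels as before. The arm is touching nothing, so I'm handing in.

```bash
python3 -c "
from bench import *
sleep(.5); print(close_job())"
```

```text
the job is handed in; nothing more can be done
None
```

I put all four slices flat in their own nests, same end up, left the jar, brush and green look-alikes where they were, and handed the job in at about 48 s.

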